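Turn the reed plate over in its turning frame and lock it

TASK

The reed plate held in the turning frame is finished on its blue-railed side. Using the black four-peg hand wheel, turn the cradle half a turn about its long axis, top of the wheel moving away from you, until it lies level against its end stop with the green rails up; you will have to let go and take another peg on the way. Then tighten the red lock knob clockwise as far as it goes, let go, and leave the other things on the bench where they are.

Things in the scene. Friction and masses are not known exactly. Their poses are not given: they have to be found in the camera images.
- wheel_hub (a point): Centre of the four-arm hand wheel on the turning axis, at mid-length of its pegs, 100 mm above the bench. Its y axis is the turning axis (level, out of the wheel end, to the robot's left), x points level away from the robot, z up. The wheel's arms (11 mm thick) lie 27 mm along -y, the wheel-side upright (130 mm high, carrying the lock knob) 64 mm, the cradle's middle 177 mm along -y.
- peg_a (a point): Middle of black grip peg a: a rod of 14 mm diameter, 50 mm long, parallel to the turning axis, 55 mm from it, standing out from the end of a wheel arm; its free end is 20 mm further along +y of wheel_hub. Take it from above, one finger before and one behind it. Its direction from the axis, measured from straight up, positive away from the robot, is board_turn + 45 degrees.
- peg_b (a point): Middle of peg b, like peg a; direction board_turn + 135 degrees.
- peg_c (a point): Middle of peg c, like peg a; direction board_turn + 225 degrees.
- peg_d (a point): Middle of peg d, like peg a; direction board_turn + 315 degrees (so at board_turn 0 it stands 45 degrees towards the robot, above the axis).
- board_turn (a joint): Angle of cradle, plate and wheel about the axis, rad. 0: level, blue rails up (stop). Grows as the top of the wheel moves away from the robot, to the stop at 3.14: level, green rails up. The cradle (aluminium, 190 x 86 x 10 mm, with the brass plate) is balanced and stiff to turn (0.12 N m, about 2 N at a peg), and stays where it is left.
- lock_knob_grip (a point): Grip point of the red lock knob on top of the wheel-side upright: on its vertical axis, 161 mm above the bench. The knob has a raised bar, 38 mm long, 14 mm thick, 32 mm high, whose top is 11 mm above this point: pinch across its 14 mm. The x axis of this point lies along the bar and turns with the knob.
- lock_knob (a joint): Angle of the lock knob, rad: 0 is loose, grows as it is turned clockwise seen from above, to the stop at 1.45 (tight). Friction 0.05 N m; it stays where it is left. At 0 the bar is 130 degrees anticlockwise from the x of wheel_hub, seen from above.
- pad_block: Pale wooden sanding block 72 x 84 x 34 mm, a bystander; origin under its centre
- wax_tin: Round red and grey tin, 67 mm across, 37 high, a bystander; origin under its centre
- brass_brush: Brass-bristled brush 34 x 120 x 30 mm, a bystander; origin under its centre
- screwdriver: Screwdriver with orange handle, 156 mm long, a bystander; origin under its centre
- pliers: Pliers with dark blue handles, 183 mm long, a bystander; origin under its centre

How it is judged:
By the outcome, as a careful person would: the job done as asked, in the order asked, and still so for the second after the job is handed in, with the robot touching nothing.
It also fails if it takes over 64 s, if anything falls off the work surface, if the arm or the gripper's body presses on something with over 40 N, if the wrist force passes 120 N, or if a joint passes its speed limit or range.

ROBOT

A 6-joint arm with a two-finger parallel gripper is mounted at the origin on a cart in front of the work surface, level with it; the furniture and walls round the work are solid. World frame = base frame: x ahead of the robot, y to its left, z up, the work surface at z = 0. Lengths are in m, angles in rad, forces in N, time in s.
With the tool pointing down it reaches from about 0.3 to 0.85 m from the base axis. Payload 5.4 kg.
Tool frame: the origin (TCP) lies at the very end of the fingers, on their centre line; the grasp point (between the pads) lies 19 mm behind it (ctrl.grip_depth is the distance from the TCP to the grasp point, in m); y points along the fingers, x is the direction in which the jaws open and shut, and the axes are right-handed (so a half turn about y gives the same grasp; the last joint's range is limited). The gripper opens to 85 mm and grips with 20 to 120 N. Pads are 22 mm wide; open, the fingers measure 114 mm over their backs; the gripper's body (76 mm by 85 mm) begins 54 mm behind the grasp point. The pads swing forward as they close: fully open they stand 13 mm farther back than shut.
Start: joints at [0.913, 0.158, 1.597, -0, 1.386, -0.21], TCP at [0.249, 0.518, 0.231] pointing down, gripper open.
Joint ranges: [-2.91, 2.91], [-0.94, 2.29], [0.18, 2.7], [-1.29, 4.43], [0.17, 2.64], [-3, 3]. Speed limits (rad/s): [2.57, 2.57, 3.14, 3.14, 3.14, 3.14].

INTERFACE

Orientations are given as [roll, pitch, yaw] about the fixed x, y, z axes, in that order (R = Rz(yaw) Ry(pitch) Rx(roll)).
In Python, from cell import ctrl, cams gives the robot as it stands.
- The arm moves only by the tool arm_command, never from a script. Its argument "motion" is a list of rows, each an object of numbers: "jaw": the gripper command: -1 is shut, 1 is fully open, values between are in proportion; "dx", "dy", "dz": the shift along the tool's x, y, z in mm; "rx", "ry", "rz": the turn, a rotation vector about the tool's x, y, z in degrees. In form: [{"jaw": .., "dx": .., "dy": .., "dz": .., "rx": .., "ry": .., "rz": ..}, ...]. A call has 1 to 12 rows; each row shifts and turns the commanded pose from where the row before left it, along the tool's axes as they then stand; what a row does not reach is not made up. A row lasts 1/8 s, in which the tool goes at most 62.5 mm and 10.7 degrees, less where a joint would pass 70% of its speed; a pose out of reach is approached as far as the arm can. A call with a gripper value outside its range is refused whole. The fingers move at their own pace and stop on an object; "force" is the grip in N (left out, the last holds). Time passes only in rows, so rows that do not move let the fingers close. It gives the time, the measured TCP pose, the force and the opening at its end, in the units of the state.
- ctrl.state(): the state, without advancing time (a new reading comes with each control period).
- cams.get_image(name): name is "scene" or "top"; returns a dict with "frame" (400x640x3 uint8, blue, green, red), "z_map" (400x640 float32, m along the optical axis (not along the pixel's ray), 0 where there is no reading), "fx", "fy", "cx", "cy" (pixels), "rvec" (rotation vector, rad) and "tvec" (3), from world to camera coordinates, as OpenCV has them. Camera axes: x right, y down, z forward; pixel columns grow to the right and rows downward; lengths in m; the calibration is good to about 2 mm. A picture is of the moment at which its call begins.
- ctrl.sign_off(): hands the job in, once; it reports no verdict.
The state is a dict: "clock": time; "qpos": joint angles; "joint_velocities": joint speeds; "joint_efforts": joint torques, N m; "eef_pos": TCP position; "orientation": TCP orientation; "force": force on the tool from outside, world axes, zero at the start; "wrist_torque": the same for the moment, N m; "grip_width": finger opening in m.
Only numpy, scipy, OpenCV 4.12 (cv2) and the standard library are available. Lean on these libraries where they do the work, as an engineer would, in place of code of your own. Each camera call takes 0.05 s, during which the arm holds its last target. There are 200 camera calls.

## Working session

There is one attempt and no reset: what is moved stays moved. The work goes in short steps, Python scripts to look and compute and a tool call to move; the robot and the scene stay as the last step left them, time stands still between calls to the robot, and variables do not carry over. Pictures are saved under pics/ and viewed, about 8 in all and at most 12, crops included, and the job is handed in when it is done.

Besides the shell and the picture viewer there is one more tool, called after ">>>" as name(argument=value, ...), one argument or row to a line, values as JSON. arm_command: Moves the arm, as the interface text tells. Its arguments: {"type":"object","properties":{"motion":{"type":"array","items":{"type":"object","properties":{"jaw":{"type":"number"},"dx":{"type":"number"},"dy":{"type":"number"},"dz":{"type":"number"},"rx":{"type":"number"},"ry":{"type":"number"},"rz":{"type":"number"}}}},"force":{"type":"number"}},"required":["motion"]}

```bash
mkdir -p pics; cat > h.py <<'E'
import numpy as np, cv2
from scipy.spatial.transform import Rotation as Ro
from cell import ctrl, cams
def get(n,save=None):
    d=cams.get_image(n); d['R']=cv2.Rodrigues(np.array(d['rvec'],float))[0]; d['t']=np.array(d['tvec'],float).ravel()
    if save: cv2.imwrite('pics/'+save,d['frame'])
    return d
def world(d):
    v,u=np.mgrid[:400,:640]; z=d['z_map']
    p=np.stack([(u-d['cx'])/d['fx']*z,(v-d['cy'])/d['fy']*z,z],-1)
    return (p-d['t'])@d['R']
def proj(d,P):
    c=d['R']@np.array(P)+d['t']; return c[0]/c[2]*d['fx']+d['cx'],c[1]/c[2]*d['fy']+d['cy']
def ray(d,u,v,z):
    r=d['R'].T@np.array([(u-d['cx'])/d['fx'],(v-d['cy'])/d['fy'],1]); o=-d['R'].T@d['t']
    return o+r*(z-o[2])/r[2]
def toolR():
    return Ro.from_euler('xyz',ctrl.state()['orientation']).as_matrix()
E
python3 - <<'E'
from h import *
s=ctrl.state();print(s);print(toolR().round(3))
for n in('scene','top'):
    d=get(n,n+'0.png'); print(n,d['fx'],(-d['R'].T@d['t']).round(3),d['R'].round(2).tolist())
    W=world(d);np.save(n+'W.npy',W)
    h=cv2.cvtColor(d['frame'],cv2.COLOR_BGR2HSV)
    red=((h[...,0]<6)|(h[...,0]>174))&(h[...,1]>140)&(h[...,2]>60)
    nl,l,st,c=cv2.connectedComponentsWithStats(red.astype('uint8'))
    for i in range(1,nl):
        if st[i,4]>30: print('red',st[i],c[i].round(1),np.median(W[l==i],0).round(3))
E
```

```text
{'clock': 0.0, 'qpos': array([ 9.12890865e-01,  1.59070762e-01,  1.59823269e+00,  2.42032398e-05,
        1.38621809e+00, -2.10082199e-01]), 'joint_velocities': array([ 8.89015254e-04, -9.94730887e-04,  1.01925675e-03, -8.41817497e-05,
        4.26799831e-04,  5.76014558e-04]), 'joint_efforts': array([-2.16763069e-04, -3.96020079e+01, -3.31424868e+01, -3.31996298e-04,
        8.60783999e-03, -2.59340283e-07]), 'eef_pos': array([0.24860265, 0.51780953, 0.23030448]), 'orientation': array([-1.57037081,  0.00188152,  1.122969  ]), 'force': array([ 0.54444494, -0.22785043,  0.27152491]), 'wrist_torque': array([-0.01776735, -0.02872024,  0.01230631]), 'grip_width': 0.08544281186047266}
[[ 0.433 -0.001 -0.901]
 [ 0.901 -0.002  0.433]
 [-0.002 -1.     0.   ]]
scene 381.67814655593816 [ 0.061 -0.52   0.789] [[0.63, -0.78, -0.01], [-0.58, -0.46, -0.68], [0.52, 0.43, -0.74]]
red [412 181  12  23  89] [417.5 190.9] [ 0.707 -0.262  0.086]
red [403 229  19  19 264] [412. 238.] [ 0.52  -0.347  0.157]
top 469.11992399622915 [ 0.317 -0.135  1.314] [[0.07, -1.0, 0.0], [-0.98, -0.07, -0.2], [0.2, 0.01, -0.98]]
red [366 144   7  21  72] [368.8 154.1] [ 0.706 -0.257  0.091]
red [395 213  15  13 142] [401.9 218.1] [ 0.522 -0.341  0.169]
```

View pics/scene0.png

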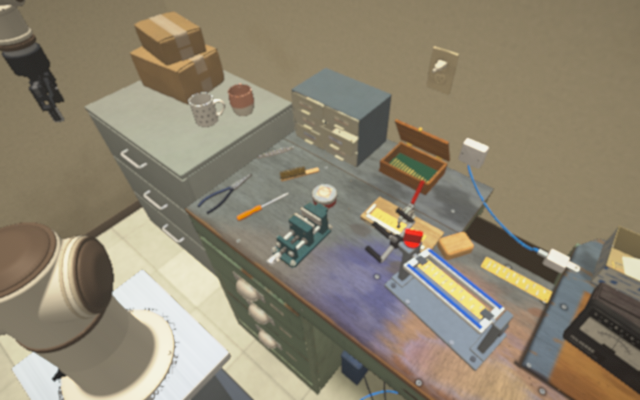

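View pics/top0.png

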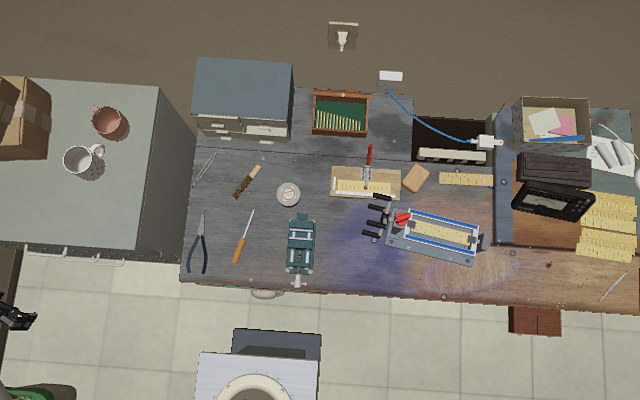

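Both views show the turning frame. In the top view the black pegs are near (372–380, 195–235), the red knob is at (402,218), and the blue-railed cradle spans (405–480, 210–258). A red-handled clamp stands behind it at (368,155). Next I'll measure the axis and the pegs.

```bash
python3 - <<'E'
from h import *
for n in('top','scene'):
    f=cv2.imread(f'pics/{n}0.png'); W=np.load(n+'W.npy'); h=cv2.cvtColor(f,cv2.COLOR_BGR2HSV)
    ok=(W[...,0]>.38)&(W[...,0]<.62)&(W[...,1]>-.62)&(W[...,1]<-.2)
    b=(h[...,0]>105)&(h[...,0]<130)&(h[...,1]>140)&ok&(W[...,2]>.08)
    P=W[b]; q=P[:,:2]; r=cv2.minAreaRect(q.astype('float32')); print(n,'blue',len(P),r,np.median(P[:,2]))
    k=(h[...,2]<60)&ok&(W[...,2]>.04)&(W[...,1]>-.36)
    nl,l,st,c=cv2.connectedComponentsWithStats(k.astype('uint8'),connectivity=4)
    for i in range(1,nl):
        if st[i,4]>15:
            p=W[l==i]; print('blk',st[i],p.mean(0).round(3),p.min(0).round(3),p.max(0).round(3))
    y0,x0=(170,350) if n=='top' else (190,350)
    m=cv2.resize(f[y0:y0+100,x0:x0+145],None,fx=5,fy=5,interpolation=cv2.INTER_CUBIC)
    cv2.imwrite(f'pics/{n}c.png',m)
E
```

```text
top blue 299 ((0.5181716084480286, -0.4013415277004242), (0.2893509864807129, 0.08203313499689102), 77.49945068359375) 0.10982741690867526
blk [373 193  18   8  86] [ 0.58  -0.291  0.137] [ 0.572 -0.313  0.131] [ 0.588 -0.268  0.142]
blk [368 204  17   8  72] [ 0.566 -0.286  0.061] [ 0.557 -0.309  0.054] [ 0.575 -0.265  0.066]
blk [367 212  22  18 144] [ 0.513 -0.286  0.14 ] [ 0.495 -0.313  0.094] [ 0.545 -0.255  0.158]
blk [392 227   9   7  29] [ 0.505 -0.339  0.082] [ 0.502 -0.345  0.04 ] [ 0.514 -0.326  0.128]
blk [362 230  18   9  84] [ 0.491 -0.274  0.075] [ 0.481 -0.297  0.061] [ 0.5   -0.251  0.08 ]
scene blue 373 ((0.506241500377655, -0.4566928744316101), (0.17427994310855865, 0.07779660820960999), 78.83010864257812) 0.11227102413889252
blk [397 210  11   9  22] [ 0.578 -0.289  0.136] [ 0.574 -0.304  0.134] [ 0.582 -0.276  0.139]
blk [373 223  15  14  39] [ 0.503 -0.278  0.151] [ 0.497 -0.301  0.147] [ 0.508 -0.261  0.153]
blk [391 242   6   5  16] [ 0.519 -0.31   0.105] [ 0.517 -0.314  0.097] [ 0.523 -0.302  0.111]
blk [366 248  11  10  33] [ 0.489 -0.272  0.075] [ 0.484 -0.289  0.071] [ 0.495 -0.258  0.077]
```

View pics/topc.png

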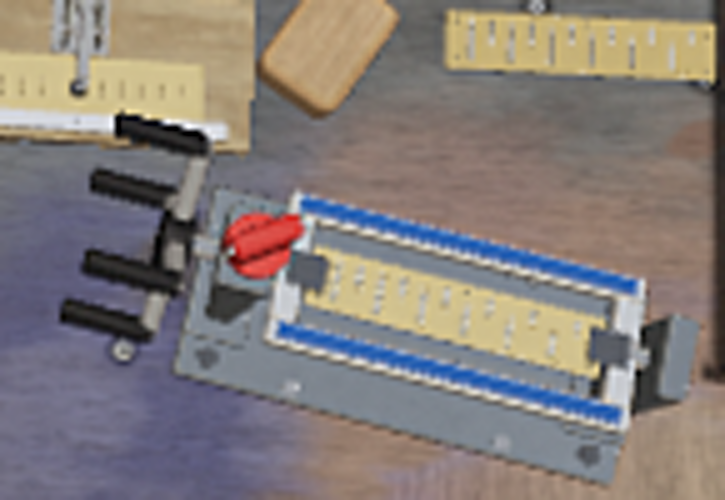

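View pics/scenec.png

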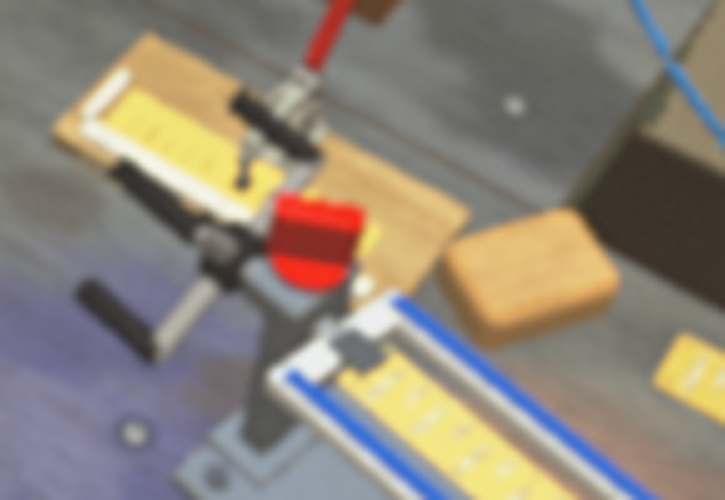

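The pegs and rails read well. Now I'll fit the axis, hub and peg angles, and measure the knob bar direction.

```bash
cat >> h.py <<'E'
def pegs(d,W):
    h=cv2.cvtColor(d['frame'],cv2.COLOR_BGR2HSV); o=-d['R'].T@d['t']
    k=(h[...,2]<60)&(W[...,0]>.42)&(W[...,0]<.62)&(W[...,2]>.03)&(W[...,2]<.175)&(W[...,1]>-.31)&(W[...,1]<-.23)
    nl,l,st,c=cv2.connectedComponentsWithStats(k.astype('uint8'),connectivity=4); out=[]
    for i in range(1,nl):
        if st[i,4]>15:
            p=W[l==i]; p=p[np.abs(p[:,2]-np.median(p[:,2]))<.012]; m=p.mean(0); m=m+(m-o)/np.linalg.norm(m-o)*.0055
            v=np.linalg.svd(p-p.mean(0),full_matrices=False)[2][0]; v=v*np.sign(v[1]); out.append((m,v,len(p)))
    return out
E
python3 - <<'E'
from h import *
T={}
for n in('top','scene'):
    d=get(n); W=world(d); h=cv2.cvtColor(d['frame'],cv2.COLOR_BGR2HSV)
    ok=(W[...,0]>.38)&(W[...,0]<.62)&(W[...,1]>-.62)&(W[...,1]<-.3)
    b=((h[...,0]>105)&(h[...,0]<130)&(h[...,1]>120)&ok&(W[...,2]>.08)&(W[...,2]<.14)).astype('uint8')
    nl,l,st,c=cv2.connectedComponentsWithStats(b)
    for i in range(1,nl):
        if st[i,4]>60:
            p=W[l==i]; v=np.linalg.svd(p-p.mean(0),full_matrices=False)[2][0]; v*=np.sign(v[1]); print(n,'rail',st[i,4],p.mean(0).round(4),'yaw',np.degrees(np.arctan2(-v[0],v[1])).round(2))
    for m,v,k in pegs(d,W): print(n,'peg',m.round(4),k,'yaw',np.degrees(np.arctan2(-v[0],v[1])).round(1),v.round(2))
    red=((h[...,0]<6)|(h[...,0]>174))&(h[...,1]>140)&(W[...,1]<-.3)&(W[...,0]<.6)
    p=W[red]; t=p[p[:,2]>.165]; print('knob',len(p),p.mean(0).round(4),'top pts',len(t),p[:,2].max())
    if len(t)>10: r=cv2.minAreaRect(t[:,:2].astype('float32')); print(r); v=np.linalg.svd(t[:,:2]-t[:,:2].mean(0))[2][0]; print('bar ang',np.degrees(np.arctan2(v[1],v[0])))
E
```

```text
top rail 172 [ 0.5407 -0.4614  0.1003] yaw -10.39
top rail 181 [ 0.4715 -0.4476  0.1139] yaw -10.32
top peg [ 0.5813 -0.2904  0.1319] 82 yaw -10.7 [0.19 0.98 0.  ]
top peg [ 0.5672 -0.2871  0.0554] 72 yaw -8.1 [0.14 0.99 0.01]
top peg [ 0.5061 -0.2787  0.1466] 97 yaw -10.7 [0.19 0.98 0.05]
top peg [ 0.4915 -0.2747  0.0698] 81 yaw -12.2 [ 0.21  0.98 -0.02]
knob 156 [ 0.5058 -0.3806  0.1425] top pts 76 0.17747040068805717
((0.524326741695404, -0.34128209948539734), (0.013898872770369053, 0.034474533051252365), 24.06178092956543)
bar ang -61.947717931503
scene rail 207 [ 0.5411 -0.4654  0.0998] yaw -10.66
scene rail 255 [ 0.4711 -0.456   0.1134] yaw -10.6
scene peg [ 0.5055 -0.2772  0.1461] 39 yaw -11.5 [0.2  0.98 0.05]
scene peg [ 0.4916 -0.2707  0.0698] 33 yaw -12.8 [ 0.22  0.98 -0.01]
knob 265 [ 0.5202 -0.3465  0.1566] top pts 95 0.17446533415687301
((0.5237212181091309, -0.34454962611198425), (0.011510761454701424, 0.033177927136421204), 26.07233428955078)
bar ang -64.35547391153099
```

The hub is at about (0.5365, −0.283, 0.101) with yaw −10.5°. board_turn reads about 11° now, peg d is at −34°, and the knob is at about 0. I'll move above peg d.

>>> arm_command(
  motion=[
    {"dx": -20,"dy": -10,"dz": -20},
    {"dx": -38,"dy": -10,"dz": -36},
    {"dx": -38,"dz": -36},
    {"dx": -38,"dz": -36},
    {"dx": -38,"dz": -36},
    {"dx": -38,"dz": -36},
    {"dx": -38,"dz": -36},
    {"dx": -38,"dz": -36},
    {"dx": -38,"dz": -36},
    {"dx": -38,"dz": -36},
    {"dx": -38,"dz": -36},
    {"dx": -38,"dz": -36},
  ],
  force=25,
)

```text
$.motion[0]: bad value
```

>>> arm_command(
  motion=[
    {"dx": -38,"dz": -36},
    {"dx": -38,"dz": -36},
    {"dx": -38,"dz": -36},
    {"dx": -38,"dz": -36},
    {"ry": 9.4,"jaw": 0},
    {"ry": 9.4},
    {"ry": 9.4},
    {"ry": 9.4},
    {"ry": 9.4},
    {"ry": 9.4},
    {"ry": 9.4},
    {"ry": 9},
  ],
)

```text
$.motion[0]: bad value
```

```bash
cat > go.py <<'E'
import sys
from h import *
# hub-frame quantities and tool-axis offsets to a hub-frame target (mm): go.py ux uz uy -> TCP target
HUB=np.array([.5365,-.2827,.1005]); Y=np.radians(-10.5)
HX=np.array([np.cos(Y),np.sin(Y),0]); HY=np.array([-np.sin(Y),np.cos(Y),0])
s=ctrl.state(); R=toolR(); e=s['eef_pos']-HUB
print('t',round(s['clock'],2),'hub xyz mm',(1e3*np.array([e@HX,e@HY,e[2]])).round(1),'tool yaw',np.degrees(np.arctan2(R[1,0],R[0,0])).round(2),'down',R[:,1].round(3),'w',s['grip_width'].round(4),'F',s['force'].round(1),'T',s['wrist_torque'].round(2),'q6',s['qpos'][5].round(2))
if len(sys.argv)>3:
    x,y,z=[float(a)/1e3 for a in sys.argv[1:4]]
    print('tool d mm',(1e3*R.T@(HUB+x*HX+y*HY+[0,0,z]-s['eef_pos'])).round(1))
E
python3 go.py -30.5 0 45.5
```

```text
Traceback (most recent call last):
  File "go.py", line 7, in <module>
    print('t',round(s['clock'],2),'hub xyz mm',(1e3*np.array([e@HX,e@HY,e[2]])).round(1),'tool yaw',np.degrees(np.arctan2(R[1,0],R[0,0])).round(2),'down',R[:,1].round(3),'w',s['grip_width'].round(4),'F',s['force'].round(1),'T',s['wrist_torque'].round(2),'q6',s['qpos'][5].round(2))
                                                                                                                                                                              ^^^^^^^^^^^^^^^^^^^^^
AttributeError: 'float' object has no attribute 'round'
```

Both calls were refused, probably because each row needs all its fields.

>>> arm_command(
  motion=[
    {"jaw": 1,"dx": -20,"dy": -10,"dz": -20,"rx": 0,"ry": 0,"rz": 0},
    {"jaw": 1,"dx": -38,"dy": -10,"dz": -36,"rx": 0,"ry": 0,"rz": 0},
    {"jaw": 1,"dx": -38,"dy": 0,"dz": -36,"rx": 0,"ry": 0,"rz": 0},
    {"jaw": 1,"dx": -38,"dy": 0,"dz": -36,"rx": 0,"ry": 0,"rz": 0},
    {"jaw": 1,"dx": -38,"dy": 0,"dz": -36,"rx": 0,"ry": 0,"rz": 0},
    {"jaw": 1,"dx": -38,"dy": 0,"dz": -36,"rx": 0,"ry": 0,"rz": 0},
    {"jaw": 1,"dx": -38,"dy": 0,"dz": -36,"rx": 0,"ry": 0,"rz": 0},
    {"jaw": 1,"dx": -38,"dy": 0,"dz": -36,"rx": 0,"ry": 0,"rz": 0},
    {"jaw": 1,"dx": -38,"dy": 0,"dz": -36,"rx": 0,"ry": 0,"rz": 0},
    {"jaw": 1,"dx": -38,"dy": 0,"dz": -36,"rx": 0,"ry": 0,"rz": 0},
    {"jaw": 1,"dx": -38,"dy": 0,"dz": -36,"rx": 0,"ry": 0,"rz": 0},
    {"jaw": 1,"dx": -38,"dy": 0,"dz": -36,"rx": 0,"ry": 0,"rz": 0},
  ],
  force=25,
)

```text
clock: 1.7
eef_pos: [0.4345, -0.0584, 0.2513]
orientation: [-1.571, -0.0, 1.123]
force: [-0.0, 1.3, -0.3]
grip_width: 0.0854
```

>>> arm_command(
  motion=[
    {"jaw": 1,"dx": -42,"dy": 0,"dz": -40,"rx": 0,"ry": 0,"rz": 0},
    {"jaw": 1,"dx": -42,"dy": 0,"dz": -40,"rx": 0,"ry": 0,"rz": 0},
    {"jaw": 1,"dx": -42,"dy": 0,"dz": -40,"rx": 0,"ry": 0,"rz": 0},
    {"jaw": 1,"dx": -41,"dy": 0,"dz": -39,"rx": 0,"ry": 0,"rz": 0},
    {"jaw": 0,"dx": 0,"dy": 0,"dz": 0,"rx": 0,"ry": 9.4,"rz": 0},
    {"jaw": 0,"dx": 0,"dy": 0,"dz": 0,"rx": 0,"ry": 9.4,"rz": 0},
    {"jaw": 0,"dx": 0,"dy": 0,"dz": 0,"rx": 0,"ry": 9.4,"rz": 0},
    {"jaw": 0,"dx": 0,"dy": 0,"dz": 0,"rx": 0,"ry": 9.4,"rz": 0},
    {"jaw": 0,"dx": 0,"dy": 0,"dz": 0,"rx": 0,"ry": 9.4,"rz": 0},
    {"jaw": 0,"dx": 0,"dy": 0,"dz": 0,"rx": 0,"ry": 9.4,"rz": 0},
    {"jaw": 0,"dx": 0,"dy": 0,"dz": 0,"rx": 0,"ry": 9.4,"rz": 0},
    {"jaw": 0,"dx": 0,"dy": 0,"dz": 0,"rx": 0,"ry": 9,"rz": 0},
  ],
)

```text
clock: 3.2
eef_pos: [0.5052, -0.2759, 0.251]
orientation: [-1.571, 0.001, -0.188]
force: [0.6, 0.5, 0.1]
grip_width: 0.0428
```

```bash
sed -i "s/s\['grip_width'\].round(4)/round(s['grip_width'],4)/" go.py; python3 go.py -30.5 1 26.5
```

```text
t 3.2 hub xyz mm [-32.    1.  150.5] tool yaw -10.76 down [-0.  0. -1.] w 0.0428 F [0.6 0.5 0.1] T [-0.01  0.01 -0.02] q6 -0.52
tool d mm [  1.6 124.    0. ]
```

>>> arm_command(
  motion=[
    {"jaw": 0,"dx": 1.5,"dy": 25,"dz": 0,"rx": 0,"ry": 0,"rz": 0},
    {"jaw": 0,"dx": 0,"dy": 35,"dz": 0,"rx": 0,"ry": 0,"rz": 0},
    {"jaw": 0,"dx": 0,"dy": 30,"dz": 0,"rx": 0,"ry": 0,"rz": 0},
    {"jaw": 0,"dx": 0,"dy": 22,"dz": 0,"rx": 0,"ry": 0,"rz": 0},
    {"jaw": 0,"dx": 0,"dy": 12,"dz": 0,"rx": 0,"ry": 0,"rz": 0},
    {"jaw": -1,"dx": 0,"dy": 0,"dz": 0,"rx": 0,"ry": 0,"rz": 0},
    {"jaw": -1,"dx": 0,"dy": 0,"dz": 0,"rx": 0,"ry": 0,"rz": 0},
    {"jaw": -1,"dx": 0,"dy": 0,"dz": 0,"rx": 0,"ry": 0,"rz": 0},
    {"jaw": -1,"dx": 0,"dy": 0,"dz": 0,"rx": 0,"ry": 0,"rz": 0},
    {"jaw": -1,"dx": 0,"dy": 0,"dz": 0,"rx": 0,"ry": 0,"rz": 0},
  ],
)

```text
clock: 4.45
eef_pos: [0.5071, -0.2766, 0.1282]
orientation: [-1.571, -0.001, -0.182]
force: [-3.2, 1.2, 5.6]
grip_width: 0.0132
```

```bash
python3 go.py -30.5 1 26.5; python3 - <<'E'
import numpy as np
a=np.radians(np.arange(-34,60,8)); x=55*np.sin(a); z=55*np.cos(a)
print(np.c_[np.degrees(a)[1:],np.diff(x),-np.diff(z)].round(1))
E
```

```text
t 4.45 hub xyz mm [-30.    0.6  27.7] tool yaw -10.45 down [ 0.001 -0.001 -1.   ] w 0.0132 F [-3.2  1.2  5.6] T [ 0.12  0.38 -0.01] q6 -0.53
tool d mm [-0.5  1.2  0.4]
[[-26.    6.6  -3.8]
 [-18.    7.1  -2.9]
 [-10.    7.4  -1.9]
 [ -2.    7.6  -0.8]
 [  6.    7.7   0.3]
 [ 14.    7.6   1.3]
 [ 22.    7.3   2.4]
 [ 30.    6.9   3.4]
 [ 38.    6.4   4.3]
 [ 46.    5.7   5.1]
 [ 54.    4.9   5.9]]
```

Gripped at 13.2 mm opening. I'll drag peg d over the top to +54°, in two stages.

>>> arm_command(
  motion=[
    {"jaw": -1,"dx": 3.3,"dy": -1.9,"dz": 0,"rx": 0,"ry": 0,"rz": 0},
    {"jaw": -1,"dx": 3.3,"dy": -1.9,"dz": 0,"rx": 0,"ry": 0,"rz": 0},
    {"jaw": -1,"dx": 7.1,"dy": -2.9,"dz": 0,"rx": 0,"ry": 0,"rz": 0},
    {"jaw": -1,"dx": 7.4,"dy": -1.9,"dz": 0,"rx": 0,"ry": 0,"rz": 0},
    {"jaw": -1,"dx": 7.6,"dy": -0.8,"dz": 0,"rx": 0,"ry": 0,"rz": 0},
  ],
)

```text
clock: 5.08
eef_pos: [0.534, -0.2815, 0.137]
orientation: [-1.571, 0.003, -0.182]
force: [-7.1, 0.1, 2.8]
grip_width: 0.0132
```

```bash
python3 go.py -1.9 1 36
```

```text
t 5.08 hub xyz mm [-2.7  0.7 36.5] tool yaw -10.45 down [-0.003  0.    -1.   ] w 0.0132 F [-7.1  0.1  2.8] T [ 0.06  1.31 -0.  ] q6 -0.5
tool d mm [0.8 0.5 0.3]
```

>>> arm_command(
  motion=[
    {"jaw": -1,"dx": 7.7,"dy": 0.3,"dz": 0,"rx": 0,"ry": 0,"rz": 0},
    {"jaw": -1,"dx": 7.6,"dy": 1.3,"dz": 0,"rx": 0,"ry": 0,"rz": 0},
    {"jaw": -1,"dx": 7.3,"dy": 2.4,"dz": 0,"rx": 0,"ry": 0,"rz": 0},
    {"jaw": -1,"dx": 6.9,"dy": 3.4,"dz": 0,"rx": 0,"ry": 0,"rz": 0},
    {"jaw": -1,"dx": 6.4,"dy": 4.3,"dz": 0,"rx": 0,"ry": 0,"rz": 0},
    {"jaw": -1,"dx": 5.7,"dy": 5.1,"dz": 0,"rx": 0,"ry": 0,"rz": 0},
    {"jaw": -1,"dx": 4.9,"dy": 5.9,"dz": 0,"rx": 0,"ry": 0,"rz": 0},
    {"jaw": -1,"dx": 0,"dy": 0,"dz": 0,"rx": 0,"ry": 0,"rz": 0},
  ],
)

```text
clock: 6.08
eef_pos: [0.5803, -0.2901, 0.1131]
orientation: [-1.571, 0.001, -0.182]
force: [-2.5, -0.9, -1.4]
grip_width: 0.0129
```

```bash
python3 go.py 44.5 1 13.5
```

```text
t 6.08 hub xyz mm [44.4  0.7 12.6] tool yaw -10.46 down [-0.001  0.    -1.   ] w 0.0129 F [-2.5 -0.9 -1.4] T [-0.16  0.46 -0.07] q6 -0.47
tool d mm [ 0.1 -0.9  0.3]
```

Peg d now sits at about +54°. I'll release it, lift, move over peg c, and measure.

>>> arm_command(
  motion=[
    {"jaw": 0,"dx": 0,"dy": 0,"dz": 0,"rx": 0,"ry": 0,"rz": 0},
    {"jaw": 0,"dx": 0,"dy": 0,"dz": 0,"rx": 0,"ry": 0,"rz": 0},
    {"jaw": 0,"dx": 0,"dy": 0,"dz": 0,"rx": 0,"ry": 0,"rz": 0},
    {"jaw": 0,"dx": 0,"dy": -15,"dz": 0,"rx": 0,"ry": 0,"rz": 0},
    {"jaw": 0,"dx": 0,"dy": -35,"dz": 0,"rx": 0,"ry": 0,"rz": 0},
    {"jaw": 0,"dx": 0,"dy": -45,"dz": 0,"rx": 0,"ry": 0,"rz": 0},
    {"jaw": 0,"dx": -20,"dy": -40,"dz": 20,"rx": 0,"ry": 0,"rz": 0},
    {"jaw": 0,"dx": -30,"dy": 0,"dz": 40,"rx": 0,"ry": 0,"rz": 0},
    {"jaw": 0,"dx": -26,"dy": 0,"dz": 40,"rx": 0,"ry": 0,"rz": 0},
  ],
)

```text
clock: 7.2
eef_pos: [0.524, -0.1771, 0.2512]
orientation: [-1.572, -0.003, -0.183]
force: [1.0, 0.5, 0.1]
grip_width: 0.0428
```

```bash
python3 go.py -32 1 25; python3 - <<'E'
from h import *
HUB=np.array([.5365,-.2827,.1005]); Y=np.radians(-10.5)
for n in('top','scene'):
    d=get(n,n+'1.png'); W=world(d)
    for m,v,k in pegs(d,W):
        e=(m-HUB)*1e3; x=e@[np.cos(Y),np.sin(Y),0]; print(n,k,x.round(1),e[2].round(1),'ang',np.degrees(np.arctan2(x,e[2])).round(1))
E
```

```text
t 7.2 hub xyz mm [-31.5 101.6 150.7] tool yaw -10.5 down [ 0.003 -0.001 -1.   ] w 0.0428 F [1.  0.5 0.1] T [0.03 0.09 0.01] q6 -0.36
tool d mm [  -0.9  125.8 -100.4]
top 47 43.2 33.1 ang 52.5
top 52 32.4 -44.2 ang 143.8
top 96 -32.7 44.3 ang -36.5
top 80 -44.6 -31.9 ang -125.6
scene 33 43.7 33.4 ang 52.7
scene 56 -33.4 44.6 ang -36.9
scene 56 -44.5 -32.5 ang -126.2
```

The pegs read consistently (turn ≈ 98°), so peg c is at −36.6°. I'll take peg c.

>>> arm_command(
  motion=[
    {"jaw": 0,"dx": -1.5,"dy": 0,"dz": -50,"rx": 0,"ry": 0,"rz": 0},
    {"jaw": 0,"dx": 0,"dy": 0,"dz": -50,"rx": 0,"ry": 0,"rz": 0},
    {"jaw": 0,"dx": 0,"dy": 30,"dz": 0,"rx": 0,"ry": 0,"rz": 0},
    {"jaw": 0,"dx": 0,"dy": 35,"dz": 0,"rx": 0,"ry": 0,"rz": 0},
    {"jaw": 0,"dx": 0,"dy": 30,"dz": 0,"rx": 0,"ry": 0,"rz": 0},
    {"jaw": 0,"dx": 0,"dy": 20,"dz": 0,"rx": 0,"ry": 0,"rz": 0},
    {"jaw": 0,"dx": 0,"dy": 10.5,"dz": 0,"rx": 0,"ry": 0,"rz": 0},
    {"jaw": -1,"dx": 0,"dy": 0,"dz": 0,"rx": 0,"ry": 0,"rz": 0},
    {"jaw": -1,"dx": 0,"dy": 0,"dz": 0,"rx": 0,"ry": 0,"rz": 0},
    {"jaw": -1,"dx": 0,"dy": 0,"dz": 0,"rx": 0,"ry": 0,"rz": 0},
    {"jaw": -1,"dx": 0,"dy": 0,"dz": 0,"rx": 0,"ry": 0,"rz": 0},
    {"jaw": -1,"dx": 0,"dy": 0,"dz": 0,"rx": 0,"ry": 0,"rz": 0},
  ],
)

```text
clock: 8.8
eef_pos: [0.5049, -0.2765, 0.1247]
orientation: [-1.572, -0.001, -0.183]
force: [-3.5, -1.1, 5.8]
grip_width: 0.0131
```

```bash
python3 go.py -32.8 1 25.1; python3 - <<'E'
import numpy as np
a=np.radians(np.array([-36.6,-28,-20,-12,-4,4,12,20,28,36,41,44,46])); x=55*np.sin(a); z=55*np.cos(a)
print(np.c_[np.degrees(a)[1:],np.diff(x),-np.diff(z),x[1:],z[1:]-19].round(1))
E
```

```text
t 8.8 hub xyz mm [-32.2   0.3  24.2] tool yaw -10.46 down [ 0.001 -0.002 -1.   ] w 0.0131 F [-3.5 -1.1  5.8] T [-0.05  0.44 -0.02] q6 -0.53
tool d mm [-0.6 -0.9  0.7]
[[-28.    7.   -4.4 -25.8  29.6]
 [-20.    7.   -3.1 -18.8  32.7]
 [-12.    7.4  -2.1 -11.4  34.8]
 [ -4.    7.6  -1.1  -3.8  35.9]
 [  4.    7.7  -0.    3.8  35.9]
 [ 12.    7.6   1.1  11.4  34.8]
 [ 20.    7.4   2.1  18.8  32.7]
 [ 28.    7.    3.1  25.8  29.6]
 [ 36.    6.5   4.1  32.3  25.5]
 [ 41.    3.8   3.   36.1  22.5]
 [ 44.    2.1   1.9  38.2  20.6]
 [ 46.    1.4   1.4  39.6  19.2]]
```

>>> arm_command(
  motion=[
    {"jaw": -1,"dx": 3.5,"dy": -2.3,"dz": 0,"rx": 0,"ry": 0,"rz": 0},
    {"jaw": -1,"dx": 3.5,"dy": -2.3,"dz": 0,"rx": 0,"ry": 0,"rz": 0},
    {"jaw": -1,"dx": 7,"dy": -3.1,"dz": 0,"rx": 0,"ry": 0,"rz": 0},
    {"jaw": -1,"dx": 7.4,"dy": -2.1,"dz": 0,"rx": 0,"ry": 0,"rz": 0},
    {"jaw": -1,"dx": 7.6,"dy": -1.1,"dz": 0,"rx": 0,"ry": 0,"rz": 0},
    {"jaw": -1,"dx": 7.7,"dy": 0,"dz": 0,"rx": 0,"ry": 0,"rz": 0},
    {"jaw": -1,"dx": 7.6,"dy": 1.1,"dz": 0,"rx": 0,"ry": 0,"rz": 0},
    {"jaw": -1,"dx": 7.4,"dy": 2.1,"dz": 0,"rx": 0,"ry": 0,"rz": 0},
    {"jaw": -1,"dx": 7,"dy": 3.1,"dz": 0,"rx": 0,"ry": 0,"rz": 0},
    {"jaw": -1,"dx": 6.5,"dy": 4.1,"dz": 0,"rx": 0,"ry": 0,"rz": 0},
    {"jaw": -1,"dx": 3.8,"dy": 3,"dz": 0,"rx": 0,"ry": 0,"rz": 0},
    {"jaw": -1,"dx": 0,"dy": 0,"dz": 0,"rx": 0,"ry": 0,"rz": 0},
  ],
)

```text
clock: 10.3
eef_pos: [0.5719, -0.2885, 0.1205]
orientation: [-1.571, 0.001, -0.182]
force: [-3.2, -0.8, -0.3]
grip_width: 0.0132
```

```bash
python3 go.py 39 1 20
```

```text
t 10.3 hub xyz mm [35.8  0.8 20. ] tool yaw -10.46 down [-0.001  0.    -1.   ] w 0.0132 F [-3.2 -0.8 -0.3] T [-0.24  0.68  0.01] q6 -0.47
tool d mm [ 3.2 -0.   0.2]
```

Now small tangential steps to feel for the stop.

>>> arm_command(
  motion=[
    {"jaw": -1,"dx": 1.1,"dy": 1,"dz": 0,"rx": 0,"ry": 0,"rz": 0},
    {"jaw": -1,"dx": 1.1,"dy": 1,"dz": 0,"rx": 0,"ry": 0,"rz": 0},
    {"jaw": -1,"dx": 0,"dy": 0,"dz": 0,"rx": 0,"ry": 0,"rz": 0},
  ],
)

```text
clock: 10.68
eef_pos: [0.5738, -0.2888, 0.119]
orientation: [-1.571, 0.002, -0.182]
force: [-5.2, -0.2, 3.1]
grip_width: 0.0133
```

>>> arm_command(
  motion=[
    {"jaw": -1,"dx": 0.7,"dy": 0.7,"dz": 0,"rx": 0,"ry": 0,"rz": 0},
    {"jaw": -1,"dx": 0.7,"dy": 0.7,"dz": 0,"rx": 0,"ry": 0,"rz": 0},
    {"jaw": -1,"dx": 0,"dy": 0,"dz": 0,"rx": 0,"ry": 0,"rz": 0},
  ],
)

```text
clock: 11.05
eef_pos: [0.575, -0.289, 0.118]
orientation: [-1.571, 0.002, -0.182]
force: [-6.9, 0.6, 5.8]
grip_width: 0.013
```

```bash
python3 go.py 39 1 20
```

```text
t 11.05 hub xyz mm [39.   0.8 17.5] tool yaw -10.45 down [-0.002  0.    -1.   ] w 0.013 F [-6.9  0.6  5.8] T [0.07 1.31 0.01] q6 -0.47
tool d mm [-0.  -2.5  0.2]
```

>>> arm_command(
  motion=[
    {"jaw": -1,"dx": 0.8,"dy": 0.8,"dz": 0,"rx": 0,"ry": 0,"rz": 0},
    {"jaw": -1,"dx": 0.8,"dy": 0.8,"dz": 0,"rx": 0,"ry": 0,"rz": 0},
    {"jaw": -1,"dx": 0,"dy": 0,"dz": 0,"rx": 0,"ry": 0,"rz": 0},
  ],
)

```text
clock: 11.42
eef_pos: [0.575, -0.289, 0.1179]
orientation: [-1.571, 0.006, -0.182]
force: [-17.2, 3.9, 16.8]
grip_width: 0.013
```

>>> arm_command(
  motion=[
    {"jaw": -1,"dx": 0.8,"dy": 0.8,"dz": 0,"rx": 0,"ry": 0,"rz": 0},
    {"jaw": -1,"dx": 0.8,"dy": 0.8,"dz": 0,"rx": 0,"ry": 0,"rz": 0},
    {"jaw": -1,"dx": 0,"dy": 0,"dz": 0,"rx": 0,"ry": 0,"rz": 0},
  ],
)

```text
clock: 11.8
eef_pos: [0.5751, -0.2891, 0.1178]
orientation: [-1.57, 0.01, -0.182]
force: [-26.8, 7.4, 28.4]
grip_width: 0.0129
```

```bash
python3 go.py 39 1 20; python3 - <<'E'
from h import *
for n in('top','scene'):
    d=get(n,n+'2.png'); W=world(d); h=cv2.cvtColor(d['frame'],cv2.COLOR_BGR2HSV)
    b=((h[...,0]>40)&(h[...,0]<90)&(h[...,1]>90)&(W[...,0]>.38)&(W[...,0]<.62)&(W[...,1]>-.62)&(W[...,1]<-.3)&(W[...,2]>.08)).astype('uint8')
    nl,l,st,c=cv2.connectedComponentsWithStats(b)
    for i in range(1,nl):
        if st[i,4]>25: print(n,st[i],np.median(W[l==i],0).round(4))
f=cv2.imread('pics/top2.png')[170:270,350:495];g=cv2.imread('pics/scene2.png')[180:280,350:495]
cv2.imwrite('pics/m2.png',cv2.resize(np.hstack([f,g]),None,fx=2.7,fy=2.7,interpolation=cv2.INTER_CUBIC))
E
```

```text
t 11.8 hub xyz mm [39.1  0.8 17.3] tool yaw -10.42 down [-0.01   0.002 -1.   ] w 0.0129 F [-26.8   7.4  28.4] T [ 1.24  4.42 -0.05] q6 -0.47
tool d mm [-0.2 -2.7  0.2]
top [411 209  67  19 187] [ 0.5402 -0.4593  0.1067]
top [405 236  68  19 185] [ 0.4695 -0.448   0.107 ]
scene [429 247  74  60 325] [ 0.5405 -0.4694  0.1067]
scene [406 266  74  65 339] [ 0.4691 -0.4558  0.1068]
```

View pics/m2.png

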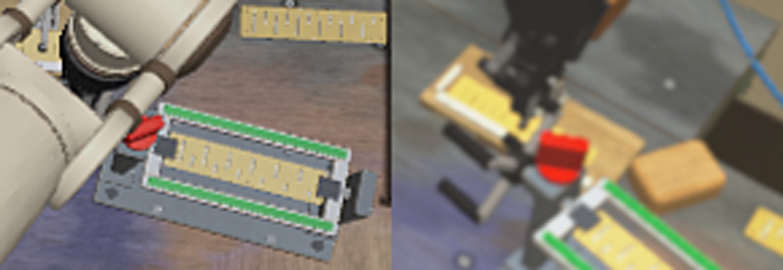

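At the stop: the position stayed still as the force rose, and the green rails are up and level (both at z = 0.107). I'll back off the load, release, lift, and line up with the knob.

>>> arm_command(
  motion=[
    {"jaw": -1,"dx": -1.4,"dy": -1.4,"dz": 0,"rx": 0,"ry": 0,"rz": 0},
    {"jaw": -1,"dx": -0.8,"dy": -0.8,"dz": 0,"rx": 0,"ry": 0,"rz": 0},
    {"jaw": 0,"dx": 0,"dy": 0,"dz": 0,"rx": 0,"ry": 0,"rz": 0},
    {"jaw": 0,"dx": 0,"dy": 0,"dz": 0,"rx": 0,"ry": 0,"rz": 0},
    {"jaw": 0,"dx": 0,"dy": 0,"dz": 0,"rx": 0,"ry": 0,"rz": 0},
    {"jaw": 0,"dx": 0,"dy": -15,"dz": 0,"rx": 0,"ry": 0,"rz": 0},
    {"jaw": 0,"dx": 0,"dy": -40,"dz": 0,"rx": 0,"ry": 0,"rz": 0},
    {"jaw": 0,"dx": 0,"dy": -50,"dz": 0,"rx": 0,"ry": 0,"rz": 0},
    {"jaw": 0,"dx": -20,"dy": -25,"dz": -31,"rx": 0,"ry": 0,"rz": 0},
    {"jaw": 0,"dx": -20,"dy": 0,"dz": -33,"rx": 0,"ry": 0,"rz": 0},
    {"jaw": -0.35,"dx": 0,"dy": 0,"dz": 0,"rx": 0,"ry": -9.8,"rz": 0},
    {"jaw": -0.35,"dx": 0,"dy": 0,"dz": 0,"rx": 0,"ry": -9.8,"rz": 0},
  ],
)

```text
clock: 13.4
eef_pos: [0.5259, -0.3456, 0.248]
orientation: [-1.572, -0.001, 0.164]
force: [0.0, 0.5, 0.2]
grip_width: 0.0278
```

>>> arm_command(
  motion=[
    {"jaw": -0.35,"dx": 0,"dy": 0,"dz": 0,"rx": 0,"ry": -9.8,"rz": 0},
    {"jaw": -0.35,"dx": 0,"dy": 0,"dz": 0,"rx": 0,"ry": -9.2,"rz": 0},
    {"jaw": -0.35,"dx": 0,"dy": 0,"dz": 0,"rx": 0,"ry": 0,"rz": 0},
  ],
)

```text
clock: 13.78
eef_pos: [0.5262, -0.3451, 0.2477]
orientation: [-1.572, -0.001, 0.49]
force: [0.1, -1.3, -0.2]
grip_width: 0.0277
```

```bash
python3 go.py -0.8 -63 42.5
```

```text
t 13.78 hub xyz mm [  1.3 -63.2 147.2] tool yaw 28.05 down [ 0.001 -0.001 -1.   ] w 0.0277 F [ 0.1 -1.3 -0.2] T [-0.01 -0.02 -0.02] q6 -1.26
tool d mm [ -1.6 104.7   1.6]
```

>>> arm_command(
  motion=[
    {"jaw": -0.35,"dx": -1.6,"dy": 25,"dz": 1.6,"rx": 0,"ry": 0,"rz": 0},
    {"jaw": -0.35,"dx": 0,"dy": 30,"dz": 0,"rx": 0,"ry": 0,"rz": 0},
    {"jaw": -0.35,"dx": 0,"dy": 25,"dz": 0,"rx": 0,"ry": 0,"rz": 0},
    {"jaw": -0.35,"dx": 0,"dy": 15,"dz": 0,"rx": 0,"ry": 0,"rz": 0},
    {"jaw": -0.35,"dx": 0,"dy": 9.5,"dz": 0,"rx": 0,"ry": 0,"rz": 0},
    {"jaw": -1,"dx": 0,"dy": 0,"dz": 0,"rx": 0,"ry": 0,"rz": 0},
    {"jaw": -1,"dx": 0,"dy": 0,"dz": 0,"rx": 0,"ry": 0,"rz": 0},
    {"jaw": -1,"dx": 0,"dy": 0,"dz": 0,"rx": 0,"ry": 0,"rz": 0},
    {"jaw": -1,"dx": 0,"dy": 0,"dz": 0,"rx": 0,"ry": 0,"rz": 0},
  ],
  force=35,
)

```text
clock: 14.9
eef_pos: [0.5253, -0.3439, 0.1431]
orientation: [-1.573, -0.003, 0.491]
force: [4.3, 3.0, -1.1]
grip_width: 0.0135
```

```bash
python3 go.py -0.8 -63 42.5
```

```text
t 14.9 hub xyz mm [  0.2 -62.2  42.6] tool yaw 28.12 down [ 0.003 -0.    -1.   ] w 0.0135 F [ 4.3  3.  -1.1] T [ 0.24 -0.61 -0.02] q6 -1.26
tool d mm [-1.3  0.1 -0. ]
```

>>> arm_command(
  motion=[
    {"jaw": -1,"dx": 1,"dy": 0,"dz": 0,"rx": 0,"ry": 4,"rz": 0},
    {"jaw": -1,"dx": 0,"dy": 0,"dz": 0,"rx": 0,"ry": 8,"rz": 0},
    {"jaw": -1,"dx": 0,"dy": 0,"dz": 0,"rx": 0,"ry": 8,"rz": 0},
    {"jaw": -1,"dx": 0,"dy": 0,"dz": 0,"rx": 0,"ry": 8,"rz": 0},
    {"jaw": -1,"dx": 0,"dy": 0,"dz": 0,"rx": 0,"ry": 8,"rz": 0},
    {"jaw": -1,"dx": 0,"dy": 0,"dz": 0,"rx": 0,"ry": 8,"rz": 0},
    {"jaw": -1,"dx": 0,"dy": 0,"dz": 0,"rx": 0,"ry": 0,"rz": 0},
  ],
)

```text
clock: 15.78
eef_pos: [0.5251, -0.3438, 0.1431]
orientation: [-1.571, -0.001, -0.276]
force: [-0.5, 1.4, 2.0]
grip_width: 0.013
```

```bash
python3 go.py 0 -63 42.5
```

```text
t 15.78 hub xyz mm [ -0.  -62.2  42.6] tool yaw -15.79 down [ 0.001 -0.    -1.   ] w 0.013 F [-0.5  1.4  2. ] T [ 0.35  0.14 -0.02] q6 -0.5
tool d mm [ 0.1  0.1 -0.8]
```

>>> arm_command(
  motion=[
    {"jaw": -1,"dx": 0,"dy": 0,"dz": 0,"rx": 0,"ry": 8,"rz": 0},
    {"jaw": -1,"dx": 0,"dy": 0,"dz": 0,"rx": 0,"ry": 8,"rz": 0},
    {"jaw": -1,"dx": 0,"dy": 0,"dz": 0,"rx": 0,"ry": 8,"rz": 0},
    {"jaw": -1,"dx": 0,"dy": 0,"dz": 0,"rx": 0,"ry": 8,"rz": 0},
    {"jaw": -1,"dx": 0,"dy": 0,"dz": 0,"rx": 0,"ry": 3,"rz": 0},
    {"jaw": -1,"dx": 0,"dy": 0,"dz": 0,"rx": 0,"ry": 2,"rz": 0},
    {"jaw": -1,"dx": 0,"dy": 0,"dz": 0,"rx": 0,"ry": 0,"rz": 0},
  ],
)

```text
clock: 16.65
eef_pos: [0.525, -0.3437, 0.143]
orientation: [-1.57, -0.0, -0.921]
force: [-0.6, 4.2, 5.7]
grip_width: 0.0134
```

```bash
python3 go.py 0 -63 42.5
```

```text
t 16.65 hub xyz mm [ -0.2 -62.   42.5] tool yaw -52.79 down [ 0.001  0.    -1.   ] w 0.0134 F [-0.6  4.2  5.7] T [ 0.77  0.32 -0.01] q6 0.15
tool d mm [ 0.8  0.  -0.6]
```

>>> arm_command(
  motion=[
    {"jaw": -1,"dx": 0,"dy": 0,"dz": 0,"rx": 0,"ry": 2,"rz": 0},
    {"jaw": -1,"dx": 0,"dy": 0,"dz": 0,"rx": 0,"ry": 1.5,"rz": 0},
    {"jaw": -1,"dx": 0,"dy": 0,"dz": 0,"rx": 0,"ry": 0,"rz": 0},
  ],
)

```text
clock: 17.02
eef_pos: [0.5251, -0.3437, 0.1431]
orientation: [-1.571, -0.001, -0.98]
force: [-0.4, 2.9, 5.2]
grip_width: 0.0132
```

```bash
python3 go.py 0 -63 42.5
```

```text
t 17.02 hub xyz mm [ -0.1 -62.1  42.6] tool yaw -56.12 down [ 0.001 -0.001 -1.   ] w 0.0132 F [-0.4  2.9  5.2] T [0.68 0.11 1.05] q6 0.21
tool d mm [ 0.7  0.1 -0.6]
```

Wrist torque rose to 1.05 N m, so the knob is at its stop. Release, lift clear, and move aside to check.

>>> arm_command(
  motion=[
    {"jaw": -0.35,"dx": 0,"dy": 0,"dz": 0,"rx": 0,"ry": 0,"rz": 0},
    {"jaw": -0.35,"dx": 0,"dy": 0,"dz": 0,"rx": 0,"ry": 0,"rz": 0},
    {"jaw": -0.35,"dx": 0,"dy": 0,"dz": 0,"rx": 0,"ry": 0,"rz": 0},
    {"jaw": -0.35,"dx": 0,"dy": -15,"dz": 0,"rx": 0,"ry": 0,"rz": 0},
    {"jaw": -0.35,"dx": 0,"dy": -40,"dz": 0,"rx": 0,"ry": 0,"rz": 0},
    {"jaw": -0.35,"dx": 0,"dy": -50,"dz": 0,"rx": 0,"ry": 0,"rz": 0},
    {"jaw": -0.35,"dx": -40,"dy": 0,"dz": 0,"rx": 0,"ry": 0,"rz": 0},
    {"jaw": -0.35,"dx": -50,"dy": 0,"dz": 0,"rx": 0,"ry": 0,"rz": 0},
    {"jaw": -0.35,"dx": -50,"dy": 0,"dz": 0,"rx": 0,"ry": 0,"rz": 0},
    {"jaw": -0.35,"dx": -50,"dy": 0,"dz": 0,"rx": 0,"ry": 0,"rz": 0},
    {"jaw": -0.35,"dx": -40,"dy": 0,"dz": 0,"rx": 0,"ry": 0,"rz": 0},
    {"jaw": -0.35,"dx": 0,"dy": 0,"dz": 0,"rx": 0,"ry": 0,"rz": 0},
  ],
)

```text
clock: 18.52
eef_pos: [0.3967, -0.1509, 0.2482]
orientation: [-1.57, -0.002, -0.982]
force: [0.6, -0.9, -0.0]
grip_width: 0.0279
```

```bash
python3 - <<'E'
from h import *
HUB=np.array([.5365,-.2827,.1005]); Y=np.radians(-10.5)
for n in('top','scene'):
    d=get(n,n+'3.png'); W=world(d); h=cv2.cvtColor(d['frame'],cv2.COLOR_BGR2HSV)
    for m,v,k in pegs(d,W):
        e=(m-HUB)*1e3; x=e@[np.cos(Y),np.sin(Y),0]; print(n,'peg',k,'ang',np.degrees(np.arctan2(x,e[2])).round(1))
    red=((h[...,0]<6)|(h[...,0]>174))&(h[...,1]>140)&(W[...,1]<-.3)&(W[...,0]<.6)&(W[...,2]>.165)
    t=W[red][:,:2]; v=np.linalg.svd(t-t.mean(0))[2][0]; print(len(t),cv2.minAreaRect(t.astype('float32')),'bar rel hub',(np.degrees(np.arctan2(v[1],v[0]))+10.5)%180)
    b=((h[...,0]>40)&(h[...,0]<90)&(h[...,1]>90)&(W[...,0]>.38)&(W[...,0]<.62)&(W[...,1]>-.62)&(W[...,1]<-.3)&(W[...,2]>.08)).astype('uint8')
    nl,l,st,c=cv2.connectedComponentsWithStats(b)
    print('rails z',[np.median(W[l==i],0)[2].round(4) for i in range(1,nl) if st[i,4]>25])
f=cv2.imread('pics/top3.png')[120:320,180:500];g=cv2.imread('pics/scene3.png')[140:340,190:510]
cv2.imwrite('pics/m3.png',cv2.resize(np.vstack([f,g]),None,fx=1.5,fy=1.5,interpolation=cv2.INTER_CUBIC))
E
```

```text
top peg 77 ang 44.2
top peg 66 ang 134.8
top peg 34 ang -0.9
top peg 95 ang -45.4
84 ((0.5255948901176453, -0.34228113293647766), (0.03634963929653168, 0.015845470130443573), 35.61042785644531) bar rel hub 44.83416040047459
rails z [np.float64(0.1075), np.float64(0.1075)]
scene peg 37 ang 44.6
scene peg 66 ang -45.0
scene peg 56 ang -134.3
89 ((0.3013903796672821, -0.4341130554676056), (0.5105634331703186, 0.01892988383769989), 21.75004768371582) bar rel hub 31.69653047271035
rails z [np.float64(0.1066), np.float64(0.1067)]
```

View pics/m3.png

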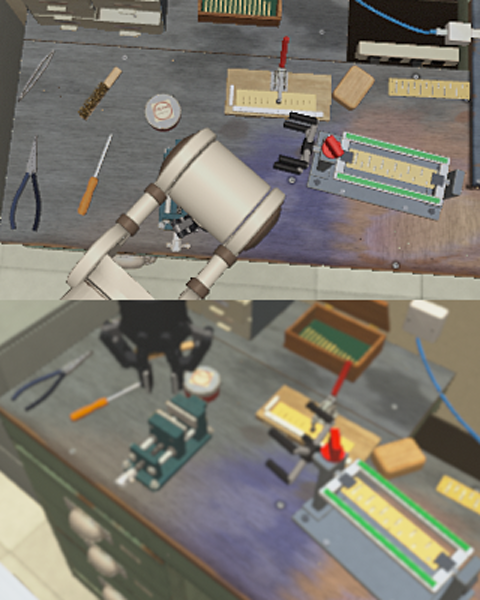

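The green rails are up and level and the pegs are at ±45°. In the top view the knob bar is at about 45°, against 47° expected when tight. The other things on the bench are where they were, and the gripper is clear. The scene-view bar angle (32°) is spoiled by stray pixels: its fitted box came out 0.5 m long.

```bash
python3 -c "
from cell import ctrl; print(ctrl.sign_off())"
```

```text
the job is handed in; nothing more can be done
None
```

The cradle is turned to its end stop with the green rails up, and the red lock knob is tightened as far as it goes. The job was handed in at about 18.6 s on the robot's clock.

I pulled peg d over the top, let go, then took peg c to the stop. After that I turned the knob clockwise, released it and moved the arm clear.

**Cradle:** at the stop the peg stayed still while the force rose to about 40 N in total at the wrist. The final pictures show both rails at the same height, within 0.1 mm, and the pegs at ±45°, within about 1°.

**Knob:** torque rose to 1.05 N m at the stop. The top view puts the bar at about 45° from the wheel_hub x axis, against 47° expected when tight.

**Bench:** the other things looked unmoved in the last picture; I did not measure their positions.

**What disagreed:** the scene camera gave 32° for the knob bar. I set that aside because stray red pixels spoiled its fit. The cradle also began at about 11° rather than 0. The first two move calls were refused for their format, so nothing moved on those.

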